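# Prise the snap-fit cover off a connection box with a screwdriver

### The arm

A 6-joint arm with a two-finger parallel gripper is mounted at the origin on a cart in front of the work surface, level with it; the furniture and walls round the work are solid. World frame = base frame: x ahead of the robot, y to its left, z up, the work surface at z = 0. Lengths are in m, angles in rad, forces in N, time in s.
With the tool pointing down it reaches from about 0.35 to 0.975 m from the base axis. Payload 17.4 kg.
Tool frame: the origin (TCP) lies on the centre line of the jaws, within the pads' length; the fingertips stand 19 mm ahead of it and the grasp point (between the pads) is the TCP (arm.nose_length is the z of the fingertips in the tool frame, in m); z points along the fingers, y is the line along which they close (so a half turn about z gives the same grasp; the last joint's range is limited). The gripper opens to 85 mm and grips with 20 to 120 N. Pads are 22 mm wide; open, the fingers measure 114 mm over their backs; the gripper's body (76 mm by 85 mm) begins 54 mm behind the grasp point. The pads swing forward as they close: fully open they stand 13 mm farther back than shut.
Start: joints at [-1.367, 0.116, 1.442, -0, 1.584, -0.038], TCP at [0.162, -0.655, 0.25] pointing down, gripper open.
Joint ranges: [-2.83, 2.83], [-0.83, 2.19], [0.07, 2.5], [-1.14, 4.28], [0.01, 3], [-2.97, 2.97]. Speed limits (rad/s): [1.89, 1.89, 2.22, 3.14, 3.14, 3.14].

### API

Orientations are given as a rotation vector (axis times angle).
In Python, from station import arm, move_gripper, solver, status, optics, hand_in gives the robot as it stands. Calls block until the motion is done:
- arm.goto(position, orientation): joint-space move of the TCP to a pose.
- arm.move_linear(position, ori=None, vel=0.15, f_stop=None): straight line of the TCP; ori=None keeps the orientation; vel is the mean speed in m/s. With f_stop (N) it stops when the force on the tool has changed by that much, and returns True; else False.
- arm.movej(angles): joint-space move.
- move_gripper(opening, grasp_force=None): opening from 0.0 (shut) to 1.0 (fully open); grasp_force is the grip in N (None keeps the last); returns when the fingers have stopped.
- arm.hold(seconds).
- solver.inverse_kinematics(position, orientation): joint angles nearest the present ones, or None.
- status.sense(): the state.
- optics.grab_frame(name): name is "scene" or "top"; returns a dict with "img" (400x640x3 uint8, red, green, blue), "mtx" (3x3 intrinsics, pixels), "T" (4x4, takes a point from camera to world coordinates). Camera axes: x right, y up, looking along -z (the intrinsics and any distortion apply to the point x, -y, -z); pixel columns grow to the right and rows downward; lengths in m; the calibration is good to about 2 mm. A picture is of the moment at which its call begins. There is no depth.
A pose or a line that the arm cannot do raises arm.IKError and nothing moves.
- hand_in(): hands the job in; it is judged then, once.
Trained networks look in a picture, given as the dict that the camera call returned (one of the last four; its "shot" number tells which), for a name from the list of things; names that differ only in an ending like _2 or _b are one class to them, and where a whole thing is asked for, a point or a joint stands for the part that bears it (a point fixed in the world has none). Each returns a list of dicts, best first, with "score" (0 to 1); they miss things now and then, are a little off and sometimes report something else, mostly with a low value. They report only what shows in the picture. A call takes as long as a camera call.
- optics.find_in(target, picture): "extent" ([left, top, width, height] in pixels, round what is visible of it).
- optics.masks_of(target, picture): "pixels" (400x640 bool, what is visible of it) and "extent" ([left, top, width, height] in pixels, round what is visible of it).
The state is a dict: "clock": time; "joint_pos": joint angles; "dq": joint speeds; "joint_efforts": joint torques, N m; "position": TCP position; "ee_rot": TCP orientation; "ft_force": force on the tool from outside, world axes, zero at the start; "ft_torque": the same for the moment, N m; "width": opening from 0.0 (shut) to 1.0 (fully open); "grasp_force": force on a finger pad.
Only numpy, scipy, OpenCV 4.12 (cv2) and the standard library are available. Lean on these libraries where they do the work, as an engineer would, in place of code of your own. Each camera call takes 0.05 s, during which the arm holds its last target. There are 200 camera calls.

### The job

Open the grey connection box: take the green screwdriver, push its blade into the notch under the edge of the orange snap-fit cover and lever that edge up until the cover has sprung free of its catch and stays up by itself, then draw the screwdriver out and lay it flat on the bench. After that, lift the loose cover off by its rib and lay it rib side up, flat on the bench top, well clear of the box. Leave the bearing shield, the bottle and the white tape where they are.

Things in the scene. Friction and masses are not known exactly. Their poses are not given: they have to be found in the camera images.
- connection_box: Grey box fixed to the bench, outer 90 (x) by 100 (y) by 120 mm high, walls 6 mm, open top under the cover. Origin: centre of its underside on the bench, z up. The pry notch is in its front wall (own -y). Feet reach 12 mm past front and back at bench level, cable glands 14 mm at the back. Two spring balls in its side walls, 46 mm behind the front, hold the cover; two weaker ones clip its back.
- notch (a point): Centre of the notch's mouth on the outer face of the box's front wall, 114 mm above the bench. The notch goes through the wall, 28 mm wide, 12 mm high: the cover's underside above, the sill (fulcrum) 108 mm above the bench below; a baffle inside stops the blade 32 mm behind the mouth. Axes as the box: +y points straight in, z up.
- cover: Orange cover, 90 (x) by 100 (y) mm, plate 5 mm, about 90 g; origin: centre of the plate's underside, z up; axes as the box's when shut. Starts snapped shut, underside 120 mm up, flush with the walls. Skirts below it are 11.5 mm deep. About 10 N at the front edge free it: levered up 9 to 11 mm there, it springs up and stays about 14 mm up, back edge down; then about 6 N at the rib lift it off.
- cover_front (a point): Middle of the front edge of the cover's underside, above the notch; 120 mm above the bench when shut, about 134 mm when sprung free.
- cover_back (a point): Middle of the back edge of the cover's underside, opposite the notch.
- rib (a point): Middle of the cover's grip rib, 14 mm above the plate's underside (5 mm below the rib's top). The rib is 52 mm long along the cover's x, 12 mm thick along y and stands 14 mm above the plate; pinch it across y.
- screwdriver: Loose slotted screwdriver, green handle, 198 mm, about 80 g. Origin at mid-length on its underside; y runs along it, blade towards -y. Handle 28 x 28 mm, y = +11 to +99; shank 6 mm thick, y = -87 to +11; blade end 8 x 8 mm, y = -99 to -87; centre line 14 mm above the underside. With 25 to 30 mm in the notch, turning the handle down 0.45 to 0.55 rad about the sill frees the cover.
- blade_tip (a point): End of the screwdriver's blade, on its centre line; axes as the screwdriver.
- handle (a point): On the centre line of the screwdriver's handle, 154 mm behind the end of the blade.
- end_cap: Loose round die-cast bearing shield, 60 mm across, 20 mm high; bystander. Origin at the centre of its underside.
- bottle: Loose white bottle with a red nozzle, 43 mm across, 120 mm high; bystander. Origin at the centre of its underside.
- white_tape: Loose roll of white tape, 68 mm across, 18 mm high; bystander. Origin at the centre of its underside.

How it is judged:
By the outcome, as a careful person would: the job done as asked, in the order asked, and still so for the second after the job is handed in, with the robot touching nothing.
It also fails if it takes over 58 s, if anything falls off the work surface, if the arm or the gripper's body presses on something with over 40 N, if the wrist force passes 120 N, or if a joint passes its speed limit or range.

## Working session

There is one attempt and no reset: what is moved stays moved. The work goes in short steps, each a Python script; the robot and the scene stay as the last script left them, time stands still between calls to the robot, and variables do not carry over. Pictures are saved under pics/ and viewed, at most 10 in all, crops included, and the job is handed in when it is done.

```bash
mkdir -p pics; ls; cat > h.py <<'E'
import numpy as np, cv2
from scipy.spatial.transform import Rotation as R
from station import arm, move_gripper, solver, status, optics, hand_in
def save(f,n): cv2.imwrite(f'pics/{n}.png', f['img'][:,:,::-1])
def ray(f,u,v):
    K=f['mtx'];d=np.linalg.inv(K)@[u,v,1.];d=np.array([d[0],-d[1],-d[2]])
    return f['T'][:3,3], f['T'][:3,:3]@d
def onz(f,u,v,z):
    o,d=ray(f,u,v);return o+d*(z-o[2])/d[2]
def proj(f,P):
    P=np.atleast_2d(P);T=np.linalg.inv(f['T']);c=P@T[:3,:3].T+T[:3,3];c=c*[1,-1,-1];p=c@f['mtx'].T
    return p[:,:2]/p[:,2:]
E
python3 - <<'E'
from h import *
for n in('scene','top'):
    f=optics.grab_frame(n);save(f,n+'0');print(n,[k for k in f],f['mtx'].tolist(),f['T'].round(3).tolist())
    np.save(n+'0.npy',{k:f[k] for k in('img','mtx','T')},allow_pickle=True)
    for t in('connection_box','cover','screwdriver','end_cap','bottle','white_tape'):
        for r in optics.masks_of(t,f)[:2]:
            m=r['pixels'].astype(np.uint8);c=max(cv2.findContours(m,0,2)[0],key=cv2.contourArea)
            print(t,round(r['score'],2),np.round(r['extent']),m.sum(),[np.round(x,1) for x in cv2.minAreaRect(c)])
print(status.sense())
E
```

```text
pics
scene ['img', 'mtx', 'T', 'shot'] [[394.7269461867197, 0.0, 322.3269299388666], [0.0, 394.7269461867197, 196.81281104639078], [0.0, 0.0, 1.0]] [[-0.443, 0.556, -0.703, -0.06], [-0.896, -0.259, 0.36, 0.431], [0.018, 0.79, 0.613, 0.636], [0.0, 0.0, 0.0, 1.0]]
cover 0.55 [327. 162.  50.  26.] 1034 [array([349.4, 173.2]), array([24.3, 47.7]), np.float64(85.0)]
screwdriver 0.96 [250. 263.  76.  52.] 661 [array([289.8, 286. ]), array([14.5, 88. ]), np.float64(55.7)]
screwdriver 0.73 [205. 245.  29.  32.] 694 [array([218.5, 261. ]), array([27.9, 33. ]), np.float64(76.0)]
end_cap 0.56 [378. 166.  22.  16.] 272 [array([388. , 174.5]), array([15., 20.]), np.float64(90.0)]
bottle 0.59 [317. 151.  16.  40.] 268 [array([322.3, 170.2]), array([10.9, 39.1]), np.float64(13.0)]
white_tape 0.75 [204. 246.  32.  32.] 669 [array([218.7, 261. ]), array([26.9, 33.5]), np.float64(71.6)]
top ['img', 'mtx', 'T', 'shot'] [[424.00747068943696, 0.0, 328.57423610049585], [0.0, 424.00747068943696, 197.60063113829295], [0.0, 0.0, 1.0]] [[0.0, 0.988, -0.152, 0.394], [-1.0, -0.001, -0.007, 0.106], [-0.008, 0.15
[... 739 characters left out ...]
]), np.float64(90.0)]
{'clock': 0.7, 'joint_pos': array([-1.36679192e+00,  1.15990497e-01,  1.44161089e+00, -3.82101630e-06,
        1.58402654e+00, -3.78360556e-02]), 'dq': array([ 0.0008655 ,  0.00138836, -0.00134549,  0.00024383,  0.00034296,
       -0.00128284]), 'joint_efforts': array([ 5.16054832e-03, -7.31577229e+01, -6.32554150e+01,  1.94838485e-04,
        4.52791855e-04,  4.36635082e-05]), 'position': array([ 0.16162111, -0.65535871,  0.25030278]), 'ee_rot': array([-3.11861834e+00, -3.78952760e-01,  1.05781116e-05]), 'ft_force': array([ 0.05549242,  0.44828537, -1.14545602]), 'ft_torque': array([ 0.03192078,  0.03114881, -0.01167256]), 'grasp_force': 0.0, 'width': 1.00073893711078}
```

```bash
python3 - <<'E'
import cv2
a=cv2.imread('pics/top0.png')[110:290,210:450];b=cv2.imread('pics/scene0.png')[130:330,180:420]
cv2.imwrite('pics/t1.png',cv2.resize(a,None,fx=3.3,fy=3.3,interpolation=cv2.INTER_CUBIC))
cv2.imwrite('pics/s1.png',cv2.resize(b,None,fx=3,fy=3,interpolation=cv2.INTER_CUBIC))
E
```

```text
(no output)
```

View pics/t1.png

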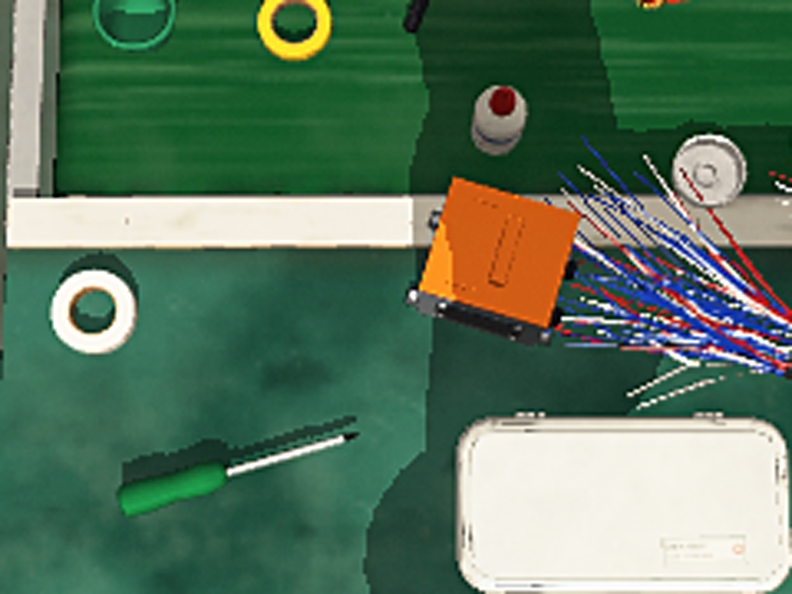

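View pics/s1.png

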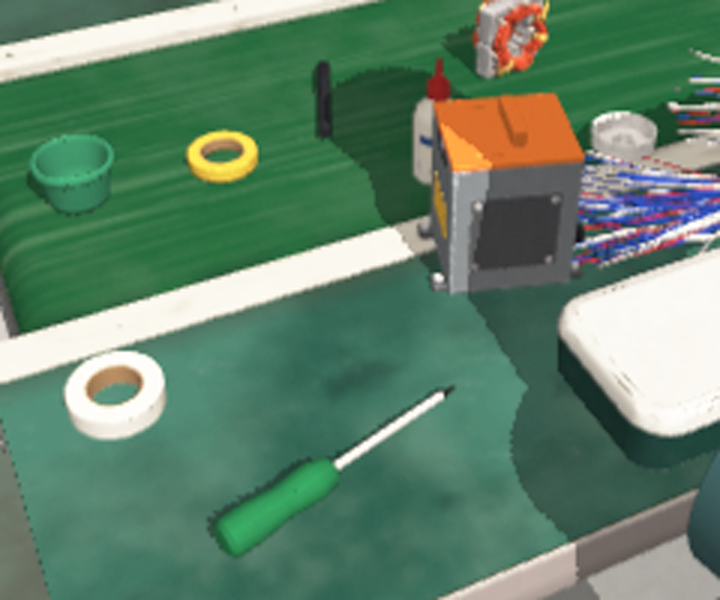

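View pics/top0.png

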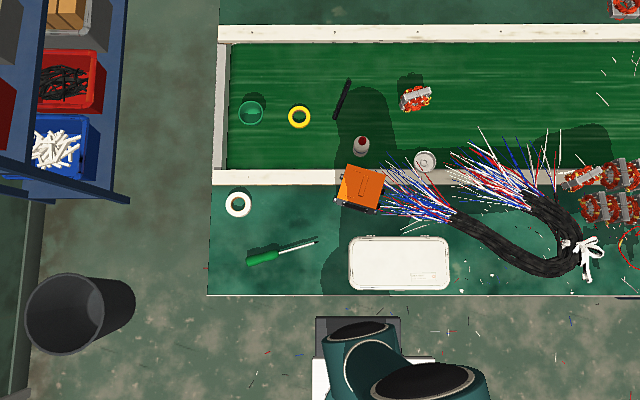

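The top view shows the orange cover at about (361,186) with its rib along image-vertical. The dark glands are on its right, so the notch front faces left (world +y). The screwdriver lies at about (247,261) to (318,240), with its blade already pointing right, and the tape is at (238,204). Next I'll compute the poses.

```bash
cat >> h.py <<'E'
def blob(f,lo,hi,smin=120,vmin=40,win=None):
    hsv=cv2.cvtColor(f['img'],cv2.COLOR_RGB2HSV);m=cv2.inRange(hsv,(lo,smin,vmin),(hi,255,255))
    if win: 
        w=np.zeros_like(m);w[win[1]:win[3],win[0]:win[2]]=255;m&=w
    c=max(cv2.findContours(m,0,cv2.CHAIN_APPROX_NONE)[0],key=cv2.contourArea);return c.reshape(-1,2).astype(float),m
def planar(f,c,z): return np.array([onz(f,u,v,z) for u,v in c])[:,:2]
E
python3 - <<'E'
from h import *
from scipy.optimize import least_squares
F={n:np.load(n+'0.npy',allow_pickle=True).item() for n in('top','scene')}
for n in F:
    f=F[n]
    c,m=blob(f,5,18,150,100,(320,150,400,230) if n=='top' else (310,150,390,200))
    (ctr,sz,a)=cv2.minAreaRect((planar(f,c,.1235)*1000).astype(np.float32));print(n,'cover',np.round(ctr,1),np.round(sz,1),round(a,1),len(c))
    c,m=blob(f,55,80,140,80,(235,235,285,270) if n=='top' else (245,270,300,320))
    r=cv2.minAreaRect((planar(f,c,.016)*1000).astype(np.float32));print(n,'handle',np.round(r[0],1),np.round(r[1],1),round(r[2],1))
# tips by eye
t=F['top'];s=F['scene']
tu=(210+352/3.3,110+434/3.3);su=(180+452/3,130+389/3)
print('tip',onz(t,*tu,.014),onz(s,*su,.014))
hu=(210+120/3.3,110+500/3.3)
for nm,px,z in(('tape',(238,204),.018),('cap',(424.5,161),.02),('bottle top',(361,143),.12),('wb corner',(350,236),.05),('wb c2',(349,290),.05),('edge',(208,295),0),('railnear',(230,185),0.0)):print(nm,onz(t,*px,z).round(3))
E
```

```text
top cover [580.1  34.5] [99.8 90. ] 72.9 145
top handle [400.6 296. ] [31.9 98.1] 15.2
scene cover [582.2  36.7] [101.3  94.7] 72.9 125
scene handle [408.1 293.9] [31.7 91.6] 16.6
tip [0.44931913 0.14650472 0.014     ] [0.4487056  0.14692591 0.014     ]
tape [0.55  0.359 0.018]
cap [ 0.667 -0.146  0.02 ]
bottle top [0.69  0.033 0.12 ]
wb corner [0.462 0.059 0.05 ]
wb c2 [0.325 0.063 0.05 ]
edge [0.309 0.435 0.   ]
railnear [0.605 0.387 0.   ]
```

```bash
cat >> h.py <<'E'
Z=np.array([0,0,1.])
u0=np.array([.291,-.957,0]);u0/=np.linalg.norm(u0)
d=np.array([-.294,-.956,0]);d/=np.linalg.norm(d)
H0=np.array([.4042,.2942,0]);N=np.array([.5957,.083,.114])
def tool(u,s=1,pitch=0):
    """tool x along s*u, pointing down, then handle turned down by pitch about the horizontal normal of u"""
    x=s*u;z=-Z;M=np.c_[x,np.cross(z,x),z]
    return R.from_rotvec(pitch*np.cross(u,Z))*R.from_matrix(M)
def F(): return status.sense()['ft_force'].round(1)
E
python3 - <<'E'
from h import *
print(arm.nose_length, (R.from_rotvec(.5*np.cross(d,Z)).apply(d)))
for s in(1,-1):
    print(s)
    for p,o in((H0+[0,0,.2],tool(u0,s)),(H0+[0,0,.022],tool(u0,s)),(N-d*.127+[0,0,.008],tool(d,s)),(N-d*.105+[0,0,-.05],tool(d,s,.55)),(np.array([.58,.035,.14]),tool(d,s))):
        q=solver.inverse_kinematics(p,o.as_rotvec());print(None if q is None else np.round(q,2))
E
```

```text
0.019 [-0.2579613  -0.83881292  0.47942554]
1
[ 0.58 -0.26  1.88 -0.    1.52 -2.86]
[ 0.58 -0.11  2.05 -0.    1.2  -2.86]
[ 0.27  0.16  1.61  0.    1.38 -2.57]
[ 0.41  0.39  1.49 -0.41  1.63 -2.38]
[ 0.02 -0.04  1.78  0.    1.4  -2.83]
-1
[ 0.58 -0.26  1.88 -0.    1.52  0.28]
[ 0.58 -0.11  2.05 -0.    1.2   0.28]
[0.27 0.16 1.61 0.   1.38 0.57]
[ 0.41  0.39  1.49 -0.41  1.63  0.76]
[ 0.02 -0.04  1.78  0.    1.4   0.31]
```

```bash
python3 - <<'E'
from h import *
o=tool(u0,-1).as_rotvec()
arm.goto(H0+[0,0,.15],o); move_gripper(.65)
print(arm.move_linear(H0+[0,0,.022],vel=.12,f_stop=15),F())
move_gripper(0,80); st=status.sense();print(st['width'],st['grasp_force'],st['position'],F())
arm.move_linear(st['position']+[0,0,.13],vel=.2); st=status.sense();print(st['clock'],F(),st['width'])
arm.goto(N-d*(.154+.03)+[0,0,.008],tool(d,-1).as_rotvec())
for n in('top','scene'):
    f=optics.grab_frame(n);save(f,n+'2');np.save(n+'2.npy',{k:f[k] for k in('img','mtx','T')},allow_pickle=True)
    b=N-d*.03;print(n,'expected tip',proj(f,[b,N,N-d*.184]).round(1).tolist())
a=cv2.imread('pics/top2.png')[130:230,250:400];b=cv2.imread('pics/scene2.png')[130:230,240:390]
cv2.imwrite('pics/c2.png',cv2.resize(np.vstack([a,b]),(600*3//4*1,600),interpolation=cv2.INTER_CUBIC))
print(status.sense()['clock'],status.sense()['position'])
E
```

```text
False [-0.1  0.5 -0.6]
0.3104104010678289 79.53873753547668 [0.40462419 0.29446619 0.02286795] [-0.8 -1.5  7.5]
6.9333 [-0.7 -0.6 -1.7] 0.311386268391
top expected tip [[329.5, 176.9], [341.1, 180.3], [270.8, 159.2]]
scene expected tip [[314.5, 179.0], [327.4, 178.0], [246.2, 184.3]]
8.0167 [0.64881673 0.25958282 0.12275556]
```

View pics/c2.png

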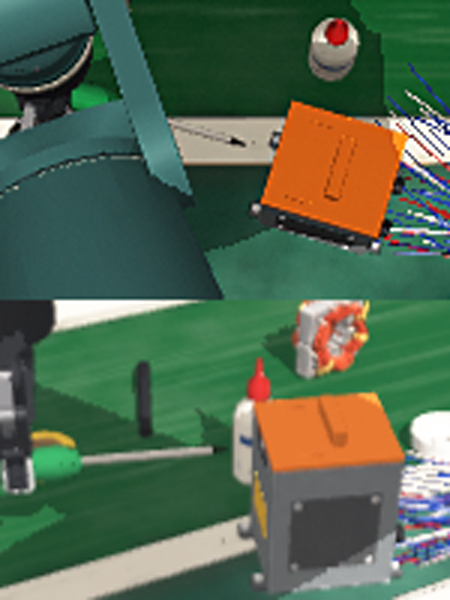

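The tip shows at (332,178) in the top view and (315,180) in the scene view. That is within about 2 px of where I expected it, level with the notch and about 30 mm in front of it. Next is the insertion.

```bash
python3 - <<'E'
from h import *
f0=F();p=status.sense()['position']
r=arm.move_linear(p+d*.059,vel=.04,f_stop=8);q=status.sense()['position'];print('ins',r,((q-p)@d).round(4),F()-f0)
if (q-p)@d>.05:
    if r: arm.move_linear(q-d*.002,vel=.03)
    q=status.sense()['position']
    r=arm.move_linear(q-[0,0,.006],vel=.02,f_stop=4);q2=status.sense()['position'];print('down',r,(q2-q).round(4),F()-f0)
f=optics.grab_frame('scene');save(f,'scene3');print(status.sense()['clock'])
E
```

```text
ins False 0.0589 [-1.3  0.   0.8]
down True [ 0.0001  0.0001 -0.0048] [1.1 1.8 7.4]
9.9833
```

```bash
cat >> h.py <<'E'
def pry(S,p0,angs,vel=.06):
    f0=F()
    for a in angs:
        rr=R.from_rotvec(a*np.cross(d,Z))
        arm.move_linear(S+rr.apply(p0-S),tool(d,-1,a).as_rotvec(),vel=vel)
        df=F()-f0;print(round(a,2),df)
        if np.linalg.norm(df)>55: print('STOP');break
E
python3 - <<'E'
from h import *
p0=status.sense()['position'];S=p0+d*.125;S[2]=.1068;np.save('S.npy',[S,p0])
pry(S,p0,np.arange(.08,.57,.08))
f=optics.grab_frame('scene');save(f,'scene4');print(status.sense()['clock'],status.sense()['width'])
cv2.imwrite('pics/c4.png',cv2.resize(cv2.imread('pics/scene4.png')[130:230,240:390],(750,500),interpolation=cv2.INTER_CUBIC))
E
```

```text
0.08 [-3.  -2.4  0.2]
0.16 [-1.9 -2.6  0.8]
0.24 [-2.1 -2.6 -0.8]
0.32 [-1.2 -4.2 -0.7]
0.4 [-0.9 -0.4 -1.2]
0.48 [-2.6  1.4 -2.9]
0.56 [-1.7  0.1 -3.1]
12.2417 0.3129237886167337
```

View pics/c4.png

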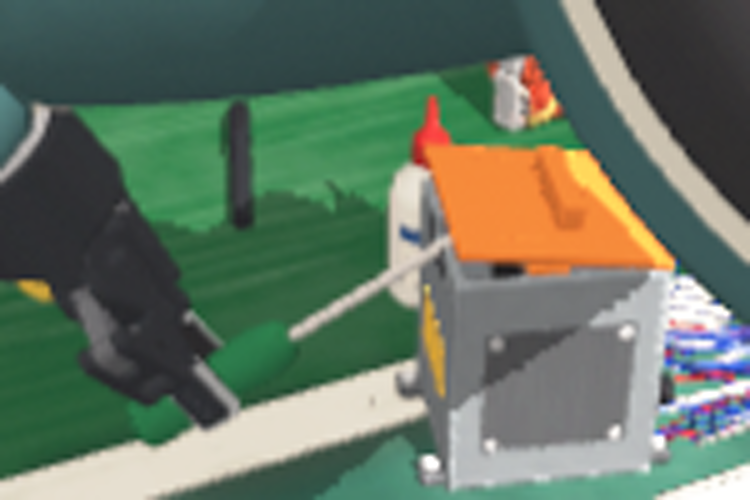

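The cover's front edge is clearly up, with a gap from (455,275) to (435,210) in the crop. I'll turn the handle back and check that it stays up.

```bash
python3 - <<'E'
from h import *
S,p0=np.load('S.npy')
pry(S,p0+[0,0,.002],[.36,.2,.08],.1)
f=optics.grab_frame('scene');save(f,'scene5');print(status.sense()['clock'])
# predicted cover corners: front 134, back 120 / vs shut
x=np.cross(d,Z);N0=N*[1,1,0]
for zf in(.120,.129,.134):
    pts=[N0+x*sx*.045+Z*zf for sx in(-1,1)];pp=proj(f,pts);print(zf,((pp-[240,130])*5).round().tolist())
cv2.imwrite('pics/c5.png',cv2.resize(cv2.imread('pics/scene5.png')[130:230,240:390],(750,500),interpolation=cv2.INTER_CUBIC))
E
```

```text
0.36 [ 0.1 -3.  -1.1]
0.2 [-0.5 -1.9 -1.1]
0.08 [-0.2 -3.2 -3.3]
13.3583
0.12 [[421.0, 175.0], [455.0, 287.0]]
0.129 [[422.0, 159.0], [456.0, 270.0]]
0.134 [[422.0, 150.0], [456.0, 261.0]]
```

View pics/c5.png

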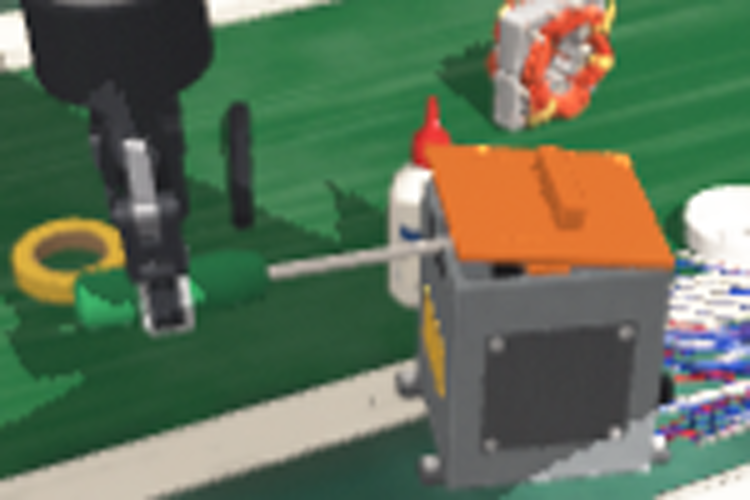

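The cover stays at the sprung height: its near corner is at (458,258), matching the 134 mm prediction. The blade is almost level, so I'll withdraw it and lay the screwdriver down.

```bash
python3 - <<'E'
from h import *
f0=F();p=status.sense()['position']
ax=R.from_rotvec(.08*np.cross(d,Z)).apply(d)
print(arm.move_linear(p-ax*.075,vel=.08,f_stop=12),F()-f0)
p=status.sense()['position'];arm.move_linear(p-d*.02,tool(d,-1).as_rotvec(),vel=.15)
H1=H0+[-.03,0,0];o=tool(u0,-1).as_rotvec()
arm.goto(H1+[0,0,.12],o)
arm.move_linear(H1+[0,0,.035],vel=.15)
f0=F();r=arm.move_linear(H1+[0,0,.0205],vel=.03,f_stop=5);print(r,status.sense()['position'],F()-f0)
move_gripper(.65);arm.move_linear(H1+[0,0,.16],vel=.2)
# rib
a=.14;n=d*np.sin(a)+Z*np.cos(a);dt=d*np.cos(a)-Z*np.sin(a)
rib=N*[1,1,0]+d*.0525+Z*.1409
x=np.cross(dt,-n);M=np.c_[x,np.cross(-n,x),-n];o2=R.from_matrix(M)
q1=solver.inverse_kinematics(rib+n*.08,o2.as_rotvec());o3=o2*R.from_rotvec([0,0,np.pi]);q2=solver.inverse_kinematics(rib+n*.08,o3.as_rotvec());print(q1,q2)
for nme in('top','scene'):
    f=optics.grab_frame(nme);save(f,nme+'6')
    e=np.cross(n,dt);print((proj(f,[rib+n*.005+e*.026*s for s in(-1,1)]).round(1)).tolist())
a=cv2.imread('pics/top6.png')[130:280,230:400];b=cv2.imread('pics/scene6.png')[140:290,220:390]
cv2.imwrite('pics/c6.png',cv2.resize(np.hstack([a,b]),(800,353),interpolation=cv2.INTER_CUBIC))
print(status.sense()['clock'])
E
```

```text
False [ 0.7 -1.   0.9]
True [0.37451329 0.29434439 0.02319758] [-1.1 -1.6  4.2]
[-0.06972207 -0.1112646   1.72230165  0.13668525  1.49929828  1.79178082] [-0.06972207 -0.1112646   1.72230165  0.13668525  1.49929828 -1.34981184]
[[359.5, 194.4], [365.6, 174.0]]
[[353.5, 171.0], [348.5, 158.5]]
18.3
```

View pics/c6.png

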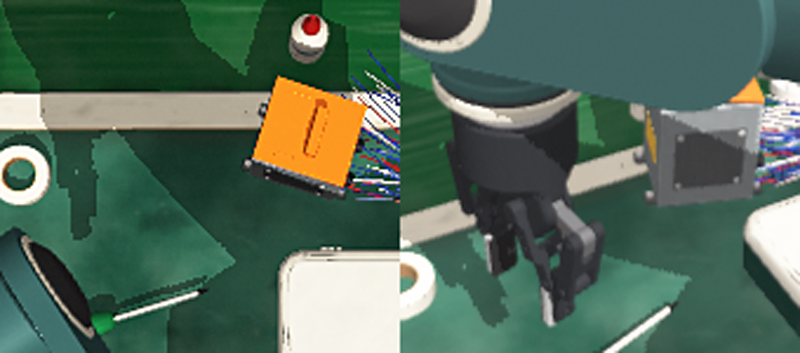

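The screwdriver lies flat. The rib runs from about (366,172) to (361,197) in the full top image, within 1.5 px of the prediction. Next I'll grasp the rib.

```bash
python3 - <<'E'
from h import *
a=.14;n=d*np.sin(a)+Z*np.cos(a);dt=d*np.cos(a)-Z*np.sin(a)
rib=N*[1,1,0]+d*.054+Z*.1407
x=-np.cross(dt,-n);o=R.from_matrix(np.c_[x,np.cross(-n,x),-n]).as_rotvec()
p=status.sense()['position'];arm.move_linear(p+[0,0,.08],vel=.25)
move_gripper(.5)
arm.goto(rib+n*.07,o)
print(arm.move_linear(rib+n*.012,vel=.08,f_stop=8),F())
f0=F();move_gripper(0,60);s=status.sense();print(s['width'],s['grasp_force'],F()-f0,((s['position']-rib)@n).round(4))
print(arm.move_linear(s['position']+n*.015,vel=.04,f_stop=40),F()-f0)
s=status.sense();print(s['width'],s['grasp_force'])
arm.move_linear(s['position']+[0,0,.08],vel=.15);print(F()-f0,status.sense()['width'])
xv=-np.cross(d,-Z);ov=R.from_matrix(np.c_[xv,np.cross(-Z,xv),-Z]).as_rotvec()
arm.goto([.51,.25,.22],ov)
f=optics.grab_frame('scene');save(f,'scene7');print(status.sense()['clock'])
cv2.imwrite('pics/c7.png',cv2.resize(cv2.imread('pics/scene7.png')[80:330,160:420],(624,600),interpolation=cv2.INTER_CUBIC))
E
```

```text
False [ 0.2 -0.5  0.4]
0.1219132282803128 59.30244505405426 [-1.8 -8.1 -0.5] 0.0122
False [ 0.1  0.8 -2.1]
0.12001104228306378 59.279746413230896
[ 0.1  0.7 -1.9] 0.11741322624904871
23.9833
```

View pics/c7.png

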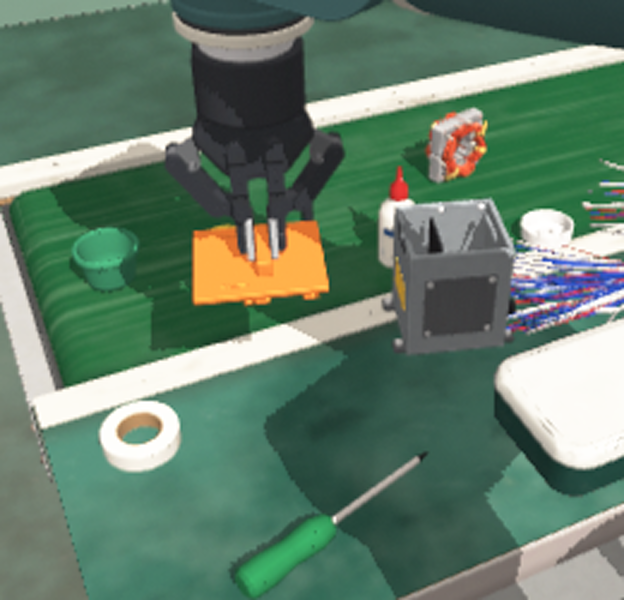

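The cover is held level in the gripper, the box is open, and the screwdriver lies flat. Now I'll lay the cover down.

```bash
python3 - <<'E'
from h import *
P=np.array([.51,.25,0])
arm.move_linear(P+[0,0,.055],vel=.15)
f0=F();r=arm.move_linear(P+[0,0,.031],vel=.025,f_stop=4);print(r,status.sense()['position'],F()-f0)
move_gripper(.45);arm.move_linear(status.sense()['position']+[0,0,.2],vel=.2)
q=status.sense()['joint_pos'];q[0]-=1.0;arm.movej(q)
arm.hold(.3)
f=optics.grab_frame('scene');save(f,'scene8');g=optics.grab_frame('top');save(g,'top8');print(status.sense()['clock'])
a=cv2.imread('pics/scene8.png')[130:330,160:420];b=cv2.imread('pics/top8.png')[100:300,200:460]
cv2.imwrite('pics/c8.png',cv2.resize(np.hstack([a,b]),(800,308),interpolation=cv2.INTER_CUBIC))
c,m=blob(g,5,20,150,100,(235,150,345,260));r=cv2.minAreaRect((planar(g,c,.0155)*1000).astype(np.float32));print(r)
E
```

```text
True [0.50990245 0.24990127 0.03853517] [-1.  -1.8  6.3]
29.8
((509.8623046875, 251.8770751953125), (99.96785736083984, 89.9700927734375), 72.79264831542969)
```

View pics/c8.png

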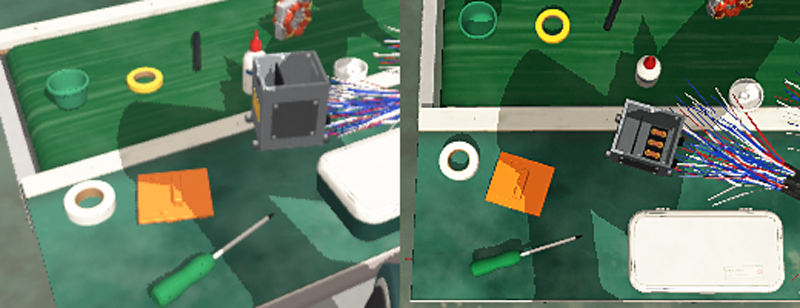

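The cover lies rib up and flat at (0.51, 0.25) m. The box is open, the screwdriver is flat, and the tape, bottle and bearing shield are where they were.

```bash
python3 -c "
from h import *
print(hand_in())"
```

```text
the job is handed in; nothing more can be done
None
```

The box is open and the job is handed in at about 30 s: the cover lies rib up and flat on the bench well clear of the box, the screwdriver lies flat, and the bearing shield, bottle and tape are where they were; no verdict was returned.

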